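Free a painted miniature from its locked holder and stand it on the drying coaster

TASK

Take the paint handle with the miniature out of the bench holder: slide the safety catch fully aside, then press the steel release button it uncovered gently but all the way in so that the jaws open. Then lift the handle out by its wooden grip, and set it down upright (lowered in the hand, not dropped) with its whole foot well on the round ceramic coaster and let it go, without disturbing the jar, dropper bottle, spray can and brush nearby.

Things in the scene. Friction and masses are not known exactly. Their poses are not given: they have to be found in the camera images.
- holder: Fixed aluminium bed of the figure holder, 130 (x) x 250 (y) x 22 mm. Origin on the table; the bed spans y -144 to +106 mm. Socket with the paint handle at y = +55 mm; grey turret with the button under its catch around y = -60 mm: deck 40 mm above the table, with two rails 6 mm wide along y at x = +-28 mm (50 mm clear between them), their tops 66 mm above the table.
- catch_tab (a point): Centre of the upright tab of the aluminium safety catch. Tab 26 mm (x) x 10 mm (y, the slide direction) x 18 mm high, in the middle of a flat plate 62 x 46 x 4 mm that covers the button. The plate's upper face is 9 mm below this point (70 mm above the table), the tab's top 9 mm above it. Axes as the holder's.
- catch (a joint): How far the catch has been slid, m: 0 = right over the button, 0.050 = fully aside, against a solid stop. It starts at 0 to 0.006, slides along the holder's -y against about 3 N of friction and stays where it is left.
- button_seat (a point): Fixed point on the turret deck on the button's axis, 40 mm above the table. The button is an upright steel cylinder 28 mm across, under the catch plate when that is shut. The height of its head is set by a screw and differs every time: when out, its top is 10 to 24 mm above this point. Which height is not given: feel for it.
- release (a joint): How far the button is pressed in, m: 0 = out, 0.008 = fully in, against a solid stop. It yields to a steady 6 to 7 N, then the force climbs steeply at the stop. It stays in (no spring). More than 45 N harms it, so push slowly near the stop. Its travel draws the two steel jaws apart along the holder's x, 1.75 mm each per mm.
- handle_grip (a point): Point on the axis of the loose wooden paint handle, 60 mm above the underside of its foot; z is its axis, upwards. Foot disc 48 mm across, 10 mm high; waist 24 mm across; round grip 34 mm across from 32 to 85 mm above the underside; on top a miniature, its tip 113 mm above the underside. About 140 g, varying.
- socket (a point): Middle of the socket's floor, 22 mm above the table, where the foot stands at first, in a square rim (52 mm wide inside, top 32 mm above the table), caught under two jaw plates whose tops are 41 mm above the table. With the button fully in the jaws clear the foot and it lifts straight out.
- handle_foot (a point): Centre of the underside of the handle's foot, axes as the handle.
- mat_top (a point): Centre of the upper face of the fixed round white ceramic coaster, 90 mm across, 6 mm thick, to the left or the right of the holder.
- jar: Bystander: glass jar with white lid, 56 mm across, 65 mm high; origin at its underside's centre. It stands on the other side of the holder from the coaster.
- dropper: Bystander: white dropper bottle, 28 mm across, 65 mm high; origin at its underside's centre.
- can: Bystander: spray can, 60 mm across, 150 mm high; origin at its underside's centre.
- brush: Bystander: slim paint brush 190 mm long, 9 mm thick, lying on the table; origin at mid-length on the table, its axis is its x.
- handle: The whole paint handle; origin and axes as point handle_foot (underside of the foot).

How it is judged:
By the outcome, as a careful person would: the job done as asked, in the order asked, and still so for the second after the job is handed in, with the robot touching nothing.
It also fails if it takes over 54 s, if anything falls off the work surface, if the arm or the gripper's body presses on something with over 40 N, if the wrist force passes 120 N, or if a joint passes its speed limit or range.

ROBOT

A 7-joint arm with a two-finger parallel gripper is mounted at the origin on the work surface. World frame = base frame: x ahead of the robot, y to its left, z up, the work surface at z = 0. Lengths are in m, angles in rad, forces in N, time in s.
With the tool pointing down it reaches from about 0.4 to 0.85 m from the base axis. Payload 10.4 kg.
Tool frame: the origin (TCP) lies at the very end of the fingers, on their centre line; the grasp point (between the pads) lies 19 mm behind it; z points along the fingers, y is the line along which they close (so a half turn about z gives the same grasp; the last joint's range is limited). The gripper opens to 85 mm and grips with 20 to 120 N. Pads are 22 mm wide; open, the fingers measure 114 mm over their backs; the gripper's body (76 mm by 85 mm) begins 54 mm behind the grasp point. The pads swing forward as they close: fully open they stand 13 mm farther back than shut.
Start: joints at [-1.13, 0.332, -0.065, 1.46, 0.022, 1.35, -0.088], TCP at [0.28, 0.559, 0.231] pointing down, gripper open.
Joint ranges: [-2.6, 2.6], [-0.5, 2.12], [-1.47, 1.34], [0.16, 2.42], [-1.27, 4.41], [0.06, 2.06], [-2.6, 2.6]. Speed limits (rad/s): [2.22, 2.22, 2.79, 2.79, 3.14, 3.14, 3.14].

INTERFACE

Orientations are given as a unit quaternion [x, y, z, w].
In Python, from workcell import * gives the robot as it stands.
- The arm moves only by the tool step_arm, never from a script. Its argument "commands" is one flat list of numbers, 7 for each row, row after row: the finger opening in mm, from 0 to 85.4, then the shift along the world's x, y, z as a fraction of full scale, then the turn, a rotation vector about the world's x, y, z as a fraction of full scale. A call has exactly 10 rows; each row is the pose to reach, as a shift and turn from the pose commanded when the call began, turning the shorter way round; what a row does not reach only later rows make up. Full scale, the value 1, is 0.6 m for a shift and pi rad for a turn. A row lasts 1/8 s, in which the tool goes at most 62.5 mm and 10.7 degrees, less where a joint would pass 70% of its speed; a pose out of reach is approached as far as the arm can. A call with a number of a shift or a turn outside -1 to 1 is refused whole. A call with a gripper value outside its range is refused whole. The fingers move at their own pace and stop on an object; "squeeze" is the grip in N (left out, the last holds). Time passes only in rows, so rows that repeat a pose let the fingers close, or fill a call up. It gives the time, the measured TCP pose, the force, the opening and the grip force at its end, in the units of the state.
- get_obs(): the state, without advancing time (a new reading comes with each control period).
- camera(name): name is "scene" or "top" or "wrist"; returns the picture (384x512x3 uint8, red, green, blue); there is no depth.
- camera_params(name): a dict with "mtx" (3x3 intrinsics, pixels), "extrinsics" (4x4, takes a point from world to camera coordinates); the wrist camera has in their place "tool_from_camera" (4x4, takes a point from camera to tool coordinates, whose origin is the TCP and whose axes are the flange's). Camera axes: x right, y down, z forward; pixel columns grow to the right and rows downward; lengths in m; the calibration is good to about 2 mm. A picture is of the moment at which its call begins: read the wrist's pose just before it. camera_params takes no time and is no camera call.
- hand_in(): hands the job in; it is judged then, once.
The state is a dict: "clock": time; "joint_pos": joint angles; "joint_velocities": joint speeds; "tau": joint torques, N m; "position": TCP position; "ee_rot": TCP orientation; "ft_force": force on the tool from outside, world axes, zero at the start; "torque": the same for the moment, N m; "grip_width": opening from 0.0 (shut) to 1.0 (fully open); "grasp_force": force on a finger pad.
Only numpy, scipy, OpenCV 4.12 (cv2) and the standard library are available. Lean on these libraries where they do the work, as an engineer would, in place of code of your own. Each camera call takes 0.05 s, during which the arm holds its last target. There are 200 camera calls.

## Working session

There is one attempt and no reset: what is moved stays moved. The work goes in short steps, Python scripts to look and compute and a tool call to move; the robot and the scene stay as the last step left them, time stands still between calls to the robot, and variables do not carry over. Pictures are saved under pics/ and viewed, at most 10 in all, crops included, and the job is handed in when it is done.

Besides the shell and the picture viewer there is one more tool, called after "Call:" in YAML: its name, and indented under it one key for each argument. step_arm: Moves the arm, as the interface text tells. Its arguments: {"type":"object","properties":{"commands":{"type":"array","items":{"type":"number"}},"squeeze":{"type":"number"}},"required":["commands"]}

```bash
mkdir -p pics
python3 - <<'E'
from workcell import *
import cv2,numpy as np
o=get_obs();print({k:np.round(v,3).tolist() for k,v in o.items()})
for n in("scene","top"):
    cv2.imwrite(f"pics/{n}0.png",camera(n)[:,:,::-1]);p=camera_params(n);print(n,np.round(p["mtx"],1).tolist(),np.round(p["extrinsics"],4).tolist())
print(camera_params("wrist"))
E
```

```text
{'clock': 0.0, 'joint_pos': [-1.13, 0.333, -0.065, 1.461, 0.022, 1.35, -0.088], 'joint_velocities': [-0.001, -0.002, -0.001, -0.001, -0.0, 0.0, -0.001], 'tau': [0.0, -62.545, 0.049, -39.161, 0.016, 0.01, -0.0], 'position': [0.279, 0.559, 0.231], 'ee_rot': [0.23, 0.973, -0.001, -0.0], 'ft_force': [0.191, -0.241, 0.333], 'torque': [0.007, 0.029, -0.024], 'grasp_force': 0.0, 'grip_width': 0.997}
scene [[460.9, 0.0, 251.4], [0.0, 460.9, 186.3], [0.0, 0.0, 1.0]] [[0.1905, 0.9815, 0.017, -0.1411], [0.664, -0.1161, -0.7387, -0.3759], [-0.7231, 0.152, -0.6739, 1.5331], [0.0, 0.0, 0.0, 1.0]]
top [[428.0, 0.0, 252.8], [0.0, 428.0, 197.0], [0.0, 0.0, 1.0]] [[-0.0213, -0.9998, 0.0067, -0.0047], [-0.9897, 0.0201, -0.1418, 0.6587], [0.1417, -0.0097, -0.9899, 1.0271], [0.0, 0.0, 0.0, 1.0]]
{'mtx': array([[305.58831437,   0.        , 254.77097187],
       [  0.        , 305.58831437, 191.04515875],
       [  0.        ,   0.        ,   1.        ]]), 'tool_from_camera': array([[-1.31498976e-03, -9.59459932e-01, -2.81841994e-01,
         7.06195737e-02],
       [ 9.99999088e-01, -1.34816440e-03, -7.62087936e-05,
        -6.48182665e-04],
       [-3.06850059e-04, -2.81841837e-01,  9.59460830e-01,
        -1.42403604e-01],
       [ 0.00000000e+00,  0.00000000e+00,  0.00000000e+00,
         1.00000000e+00]])}
```

View pics/scene0.png

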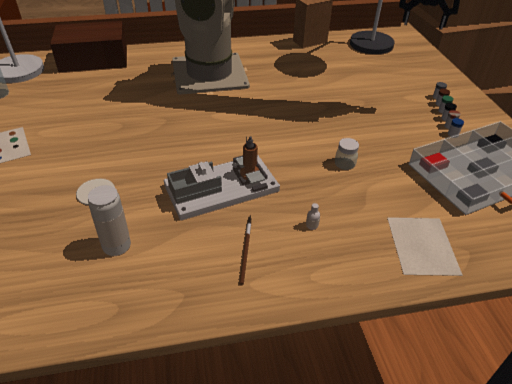

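View pics/top0.png

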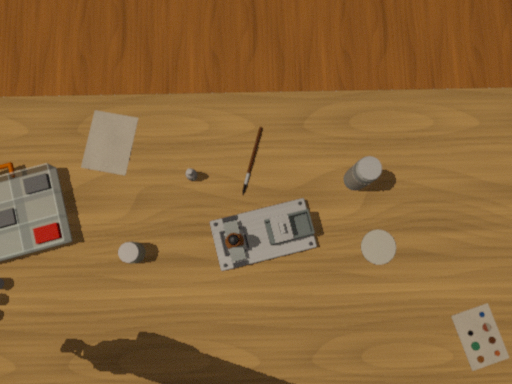

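Scene: the holder is in the middle, with the handle at (250,160) and the catch at (203,170). The coaster is at (97,190), behind the can at (108,220). Top: handle at (234,240), catch tab near (283,228), coaster at (378,247), jar (131,252), dropper (191,174), can (365,175), brush (253,160).

```bash
cat > h.py <<'E'
from workcell import *
import cv2,numpy as np
from scipy.spatial.transform import Rotation as R
def ray(n,uv,z,obs=None):
    """pixel -> world point on the plane at height z"""
    p=camera_params(n)
    d=np.linalg.inv(p["mtx"])@[uv[0],uv[1],1.]
    if n=="wrist":
        T=np.eye(4);T[:3,:3]=R.from_quat(obs["ee_rot"]).as_matrix();T[:3,3]=obs["position"];W=T@p["tool_from_camera"]
    else: W=np.linalg.inv(p["extrinsics"])
    d=W[:3,:3]@d;c=W[:3,3]
    return c+d*(z-c[2])/d[2]
def proj(n,P,obs=None):
    p=camera_params(n)
    if n=="wrist":
        T=np.eye(4);T[:3,:3]=R.from_quat(obs["ee_rot"]).as_matrix();T[:3,3]=obs["position"];E=np.linalg.inv(T@p["tool_from_camera"])
    else: E=p["extrinsics"]
    q=p["mtx"]@(E[:3,:3]@np.asarray(P)+E[:3,3]);return q[:2]/q[2]
E
python3 - <<'E'
from h import *
im=cv2.imread("pics/top0.png");hsv=cv2.cvtColor(im,cv2.COLOR_BGR2HSV)
m=((hsv[...,1]<70)&(hsv[...,2]>90)).astype(np.uint8)
cs,_=cv2.findContours(m,cv2.RETR_EXTERNAL,2)
for c in cs:
    if cv2.contourArea(c)>50:
        r=cv2.minAreaRect(c);z=.022 if r[0][0]<320 and r[0][0]>205 else .006
        print(np.round(r[0],1),np.round(r[1],1),np.round(r[2]),"->",np.round(ray("top",r[0],z),3))
        if z==.022: print(np.round([ray("top",q,z)[:2] for q in cv2.boxPoints(r)],3).tolist())
crop=im[180:290,190:420]
cv2.imwrite("pics/crop0.png",cv2.resize(crop,None,fx=3.4,fy=3.4,interpolation=3))
E
```

```text
[479.6 336.6] [58.3 37.9] 68.0 -> [ 0.301 -0.578  0.006]
[128. 252.] [20. 20.] 90.0 -> [0.529 0.303 0.006]
[378.  246.5] [33. 34.] 90.0 -> [ 0.53  -0.338  0.006]
[302.2 225. ] [19.6 18.9] 77.0 -> [ 0.588 -0.143  0.022]
[[0.607, -0.115], [0.617, -0.162], [0.568, -0.171], [0.558, -0.124]]
[262.7 233.9] [51.2 99. ] 76.0 -> [ 0.567 -0.042  0.022]
[[0.602, 0.095], [0.659, -0.152], [0.532, -0.178], [0.477, 0.065]]
[ 27.2 211.1] [84.5 73.9] 78.0 -> [0.64  0.565 0.006]
[361.7 170.3] [24.  39.5] 72.0 -> [ 0.73  -0.307  0.006]
[109.4 142.3] [44.3 58.6] 12.0 -> [0.818 0.358 0.006]
```

View pics/crop0.png

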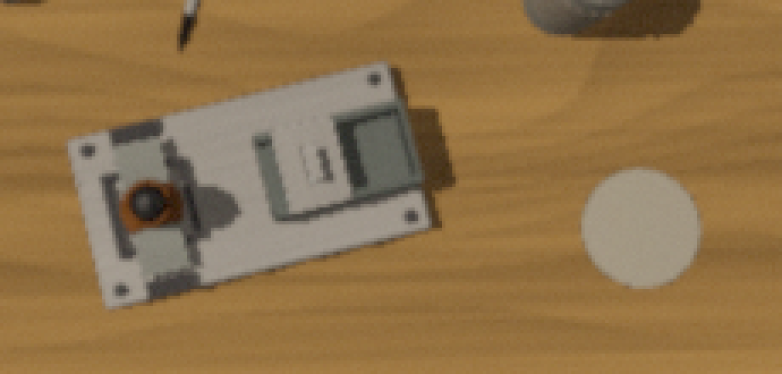

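The crop shows the holder yawed about 13°. The rectangle comes out at 253 x 130 mm, which matches the given size. The tab is at crop (318,165) and the coaster is clear at (640,228). Moving over the holder next.

Call:
step_arm:
  commands: [0,0.488,-0.998,0,0,0,-0.28,0,0.488,-0.998,0,0,0,-0.28,0,0.488,-0.998,0,0,0,-0.28,0,0.488,-0.998,0,0,0,-0.28,0,0.488,-0.998,0,0,0,-0.28,0,0.488,-0.998,0,0,0,-0.28,0,0.488,-0.998,0,0,0,-0.28,0,0.488,-0.998,0,0,0,-0.28,0,0.488,-0.998,0,0,0,-0.28,0,0.488,-0.998,0,0,0,-0.28]

```text
clock: 1.35
position: [0.5546, -0.0043, 0.2313]
ee_rot: [0.622, 0.783, 0.0, -0.0]
ft_force: [1.1, 0.7, -0.7]
grip_width: -0.002
grasp_force: 0.0
```

Run:
```python
from h import *
o=get_obs();im=camera("wrist")[:,:,::-1];print(o["position"],o["ee_rot"],o["joint_velocities"])
cv2.imwrite("pics/w1.png",im)
org=np.array([.563,-.023]);ex=np.array([.974,.225]);ey=np.array([-.225,.974])
for n,x,y,z in(("tab",0,-.06,.088),("seat",0,-.06,.04),("sock",0,.055,.022),("tip",0,.055,.135),("c1",.065,.106,.022),("c2",-.065,.106,.022),("c3",.065,-.144,.022)):
    print(n,np.round(proj("wrist",[*(org+x*ex+y*ey),z],o)))
```

```text
[ 0.55457759 -0.00426369  0.23129192] [ 6.22180135e-01  7.82874102e-01  1.42959117e-04 -1.17149179e-05] [ 0.63346942  0.51457539  0.42096373 -0.48476231 -0.29071445  0.05510226
  1.09594567]
tab [258. 253.]
seat [258. 234.]
sock [258. 134.]
tip [259. 149.]
c1 [318.  87.]
c2 [198.  87.]
c3 [307. 287.]
```

View pics/w1.png

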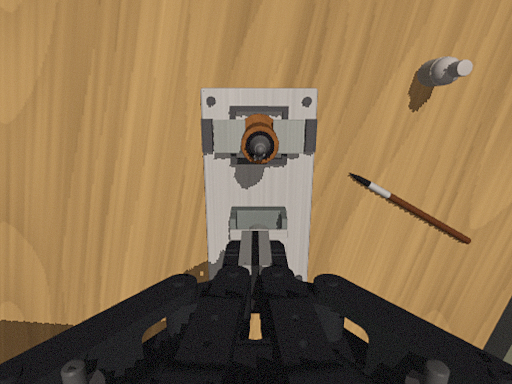

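Holder corners are at (200,88) and (317,88), and the miniature's tip at (259,149). All are within 2 px of the prediction, so the pose holds. The fingers hide the catch. I'll move to the near side of the tab and check its position in the earlier top picture.

Run:
```python
from h import *
org=np.array([.563,-.023]);ex=np.array([.974,.225]);ey=np.array([-.225,.974])
for uv,z,n in(((283.5,228.5),.08,"tab"),((378,246.5),.006,"coaster")):
    p=ray("top",uv,z)[:2]-org;print(n,p@ex,p@ey)
# white plate edges along crop row through tab: pixels (275,168),(340,150) crop scale 3.4
im=cv2.imread("pics/scene0.png");cv2.imwrite("pics/s_crop.png",cv2.resize(im[140:220,150:300],None,fx=5,fy=5,interpolation=3))
for y in(-.06,-.066):print(y,[(np.round((proj("top",[*(org+a*ex+(y+b)*ey),.07])-[190,180])*3.4)).tolist() for a,b in((.031,.023),(.031,-.023),(-.031,-.023),(-.031,.023))],[np.round((proj("scene",[*(org+a*ex+(y+b)*ey),.088])-[150,140])*5).tolist() for a,b in((-.013,.005),(-.013,-.005),(.013,-.005),(.013,.005))])
```

```text
tab -0.0027143012174430103 -0.06855265592339335
coaster -0.10342473342643681 -0.2989966239661862
-0.06 [[262.0, 131.0], [324.0, 115.0], [346.0, 199.0], [284.0, 215.0]] [[266.0, 105.0], [245.0, 110.0], [264.0, 144.0], [285.0, 138.0]]
-0.066 [[270.0, 129.0], [332.0, 113.0], [355.0, 197.0], [292.0, 213.0]] [[253.0, 108.0], [233.0, 113.0], [252.0, 147.0], [273.0, 142.0]]
```

View pics/s_crop.png

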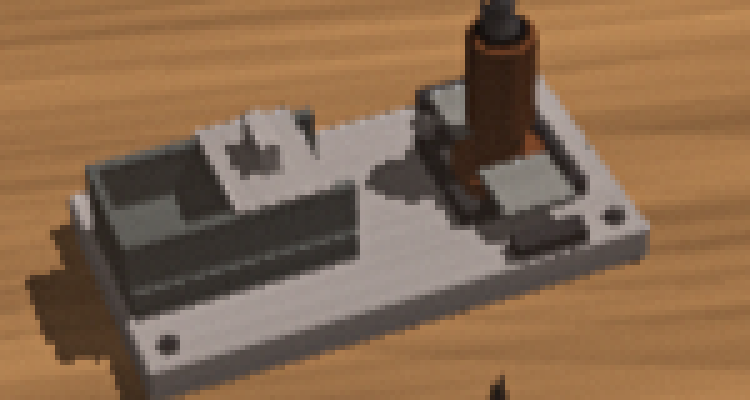

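Call:
step_arm:
  commands: [0,0,0,0,0,0,0,0,0,0,0,0,0,0,0,0,0,0,0,0,0,0,0,0,0,0,0,0,0,0,0,0,0,0,0,0,0,0,0,0,0,0,0,0,0,0,0,0,0,0,0,0,0,0,0,0,0,0,0,0,0,0,0,0,0,0,0,0,0,0]

```text
clock: 2.65
position: [0.5541, -0.0025, 0.2313]
ee_rot: [0.622, 0.783, 0.0, -0.0]
ft_force: [0.7, 0.5, 0.3]
grip_width: -0.004
grasp_force: 0.0
```

The scene crop shows the tab at about (252,130), so the catch sits at y ≈ -66 mm, already about 6 mm slid. Next I move over and descend on the tab's +y side.

Call:
step_arm:
  commands: [0,0.028,-0.091,0,0,0,0,0,0.028,-0.091,-0.1,0,0,0,0,0.028,-0.091,-0.18,0,0,0,0,0.028,-0.091,-0.22,0,0,0,0,0.028,-0.091,-0.24,0,0,0,0,0.028,-0.091,-0.25,0,0,0,0,0.028,-0.091,-0.258,0,0,0,0,0.028,-0.091,-0.258,0,0,0,0,0.028,-0.091,-0.258,0,0,0,0,0.028,-0.091,-0.258,0,0,0]

```text
clock: 3.9
position: [0.5712, -0.0571, 0.0769]
ee_rot: [0.622, 0.783, 0.0, 0.0]
ft_force: [0.9, -0.5, -0.3]
grip_width: 0.001
grasp_force: 0.0
```

Call:
step_arm:
  commands: [0,0.0019,-0.0081,0,0,0,0,0,0.0038,-0.0162,0,0,0,0,0,0.0056,-0.0244,0,0,0,0,0,0.0075,-0.0325,0,0,0,0,0,0.0094,-0.0406,0,0,0,0,0,0.0113,-0.0487,0,0,0,0,0,0.0131,-0.0568,0,0,0,0,0,0.015,-0.065,0,0,0,0,0,0.0165,-0.0714,0,0,0,0,0,0.018,-0.078,0,0,0]

```text
invalid input
```

Call:
step_arm:
  commands: [0,0.0019,-0.0081,0,0,0,0,0,0.0038,-0.0162,0,0,0,0,0,0.0056,-0.0244,0,0,0,0,0,0.0075,-0.0325,0,0,0,0,0,0.0094,-0.0406,0,0,0,0,0,0.0113,-0.0487,0,0,0,0,0,0.0131,-0.0568,0,0,0,0,0,0.015,-0.065,0,0,0,0,0,0.0165,-0.0714,0,0,0,0,0,0.018,-0.078,0,0,0,0]

```text
clock: 5.15
position: [0.5818, -0.1041, 0.0765]
ee_rot: [0.622, 0.783, 0.0, 0.0]
ft_force: [-1.7, 3.2, 2.6]
grip_width: 0.002
grasp_force: 1.7
```

Call:
step_arm:
  commands: [0,0.0004,-0.0016,0,0,0,0,0,0.0008,-0.0032,0,0,0,0,0,0.0011,-0.0049,0,0,0,0,0,0.0015,-0.0065,0,0,0,0,0,0.0019,-0.0081,0,0,0,0,0,0.0023,-0.0097,0,0,0,0,0,0.0026,-0.0114,0,0,0,0,0,0.003,-0.013,0,0,0,0,0,0.003,-0.013,0,0,0,0,0,0.003,-0.013,0,0,0,0]

```text
clock: 6.4
position: [0.5835, -0.1119, 0.0765]
ee_rot: [0.622, 0.783, -0.0, 0.0]
ft_force: [-0.3, 1.5, 1.0]
grip_width: 0.003
grasp_force: 0.9
```

Call:
step_arm:
  commands: [0,0.0004,-0.0016,0,0,0,0,0,0.0008,-0.0032,0,0,0,0,0,0.0011,-0.0049,0,0,0,0,0,0.0013,-0.0057,0,0,0,0,0,0.0015,-0.0065,0,0,0,0,0,0.0017,-0.0073,0,0,0,0,0,0.0019,-0.0081,0,0,0,0,0,0.0019,-0.0081,0,0,0,0,0,0.0019,-0.0081,0,0,0,0,0,0.0019,-0.0081,0,0,0,0]

```text
clock: 7.65
position: [0.5842, -0.1143, 0.0765]
ee_rot: [0.622, 0.783, 0.001, -0.002]
ft_force: [-6.6, 11.0, 6.1]
grip_width: -0.002
grasp_force: 5.3
```

The catch has hit its stop: about 13 N, with the tool at y = -94 mm as predicted. Backing off to over the button.

Call:
step_arm:
  commands: [0,-0.003,0.013,0,0,0,0,0,-0.007,0.03,0,0,0,0,0,-0.0135,0.059,0,0,0,0,0,-0.0135,0.059,0,0,0,0,0,-0.0135,0.059,0,0,0,0,0,-0.0135,0.059,-0.006,0,0,0,0,-0.0135,0.059,-0.012,0,0,0,0,-0.0135,0.059,-0.016,0,0,0,0,-0.0135,0.059,-0.016,0,0,0,0,-0.0135,0.059,-0.016,0,0,0]

```text
clock: 8.9
position: [0.5766, -0.0812, 0.067]
ee_rot: [0.622, 0.783, 0.0, 0.0]
ft_force: [0.7, 0.5, 0.8]
grip_width: 0.0
grasp_force: 0.0
```

Call:
step_arm:
  commands: [0,0,0,-0.0017,0,0,0,0,0,0,-0.0033,0,0,0,0,0,0,-0.005,0,0,0,0,0,0,-0.0067,0,0,0,0,0,0,-0.0083,0,0,0,0,0,0,-0.01,0,0,0,0,0,0,-0.0117,0,0,0,0,0,0,-0.0133,0,0,0,0,0,0,-0.0133,0,0,0,0,0,0,-0.0133,0,0,0]

```text
clock: 10.15
position: [0.5766, -0.0812, 0.059]
ee_rot: [0.622, 0.783, 0.0, 0.0]
ft_force: [1.0, 0.4, -0.3]
grip_width: 0.002
grasp_force: 0.0
```

Call:
step_arm:
  commands: [0,0,0,-0.0017,0,0,0,0,0,0,-0.0033,0,0,0,0,0,0,-0.005,0,0,0,0,0,0,-0.0067,0,0,0,0,0,0,-0.0075,0,0,0,0,0,0,-0.0083,0,0,0,0,0,0,-0.0083,0,0,0,0,0,0,-0.0083,0,0,0,0,0,0,-0.0083,0,0,0,0,0,0,-0.0083,0,0,0]

```text
clock: 11.4
position: [0.5766, -0.0811, 0.0543]
ee_rot: [0.622, 0.783, 0.0, 0.0]
ft_force: [-2.7, 0.9, 5.7]
grip_width: -0.002
grasp_force: 2.7
```

Call:
step_arm:
  commands: [0,0,0,-0.0008,0,0,0,0,0,0,-0.0017,0,0,0,0,0,0,-0.0025,0,0,0,0,0,0,-0.0033,0,0,0,0,0,0,-0.0042,0,0,0,0,0,0,-0.005,0,0,0,0,0,0,-0.005,0,0,0,0,0,0,-0.005,0,0,0,0,0,0,-0.005,0,0,0,0,0,0,-0.005,0,0,0]

```text
clock: 12.65
position: [0.5766, -0.0811, 0.0513]
ee_rot: [0.622, 0.783, 0.0, 0.0]
ft_force: [-2.0, -0.1, 5.2]
grip_width: 0.001
grasp_force: 2.5
```

Call:
step_arm:
  commands: [0,0,0,-0.0008,0,0,0,0,0,0,-0.0017,0,0,0,0,0,0,-0.0025,0,0,0,0,0,0,-0.0033,0,0,0,0,0,0,-0.0042,0,0,0,0,0,0,-0.005,0,0,0,0,0,0,-0.005,0,0,0,0,0,0,-0.005,0,0,0,0,0,0,-0.005,0,0,0,0,0,0,-0.005,0,0,0]

```text
clock: 13.9
position: [0.5766, -0.0811, 0.0483]
ee_rot: [0.622, 0.783, 0.0, 0.0]
ft_force: [-2.0, 0.7, 4.0]
grip_width: -0.0
grasp_force: 2.5
```

Call:
step_arm:
  commands: [0,0,0,-0.0008,0,0,0,0,0,0,-0.0017,0,0,0,0,0,0,-0.0025,0,0,0,0,0,0,-0.0033,0,0,0,0,0,0,-0.0042,0,0,0,0,0,0,-0.0042,0,0,0,0,0,0,-0.0042,0,0,0,0,0,0,-0.0042,0,0,0,0,0,0,-0.0042,0,0,0,0,0,0,-0.0042,0,0,0]

```text
clock: 15.15
position: [0.5768, -0.0811, 0.0468]
ee_rot: [0.622, 0.783, 0.0, 0.0]
ft_force: [-6.8, 2.8, 15.3]
grip_width: 0.001
grasp_force: 7.9
```

Call:
step_arm:
  commands: [0,0,0,-0.0006,0,0,0,0,0,0,-0.0012,0,0,0,0,0,0,-0.0018,0,0,0,0,0,0,-0.0018,0,0,0,0,0,0,-0.0018,0,0,0,0,0,0,-0.0018,0,0,0,0,0,0,-0.0018,0,0,0,0,0,0,-0.0018,0,0,0,0,0,0,-0.0018,0,0,0,0,0,0,-0.0018,0,0,0]

```text
clock: 16.4
position: [0.5769, -0.0812, 0.0466]
ee_rot: [0.622, 0.783, 0.001, -0.0]
ft_force: [-10.3, 1.4, 27.1]
grip_width: 0.003
grasp_force: 13.3
```

The button is fully in: solid stop with 27 N at z = 46.6 mm. Rising to above the handle with the gripper open.

Call:
step_arm:
  commands: [0,0,0,0.05,0,0,0,0,0,0,0.13,0,0,0,85,-0.005,0.02,0.22,0,0,0,85,-0.02,0.08,0.26,0,0,0,85,-0.0435,0.186,0.26,0,0,0,85,-0.0435,0.186,0.26,0,0,0,85,-0.0435,0.186,0.26,0,0,0,85,-0.0435,0.186,0.26,0,0,0,85,-0.0435,0.186,0.26,0,0,0,85,-0.0435,0.186,0.26,0,0,0]

```text
clock: 17.65
position: [0.5505, 0.0298, 0.2003]
ee_rot: [0.623, 0.782, -0.0, 0.0]
ft_force: [-0.1, 0.1, 0.5]
grip_width: 0.997
grasp_force: 0.0
```

Run:
```python
from h import *
o=get_obs();im=camera("wrist")[:,:,::-1];t=camera("top")[:,:,::-1];print(o["position"],o["ft_force"])
org=np.array([.563,-.023]);ey=np.array([-.225,.974])
s=org+.055*ey;print(s,"tip",proj("wrist",[*s,.135],o),"griptop",proj("wrist",[*s,.107],o),proj("wrist",[*(org-.06*ey),.046],o))
cv2.imwrite("pics/w2.png",np.hstack([im[:,100:420],cv2.resize(t[190:280,200:325],(480,346),interpolation=3)[:384].copy() if 0 else cv2.copyMakeBorder(cv2.resize(t[190:280,200:325],(480,346),interpolation=3),0,38,0,0,0)]))
```

```text
[0.55054981 0.02976508 0.20027972] [-0.09817816  0.05818822  0.52889818]
[0.550625 0.03057 ] tip [254.66653515 202.78000536] griptop [254.67876787 191.68571066] [254.92640225 276.01513407]
```

View pics/w2.png

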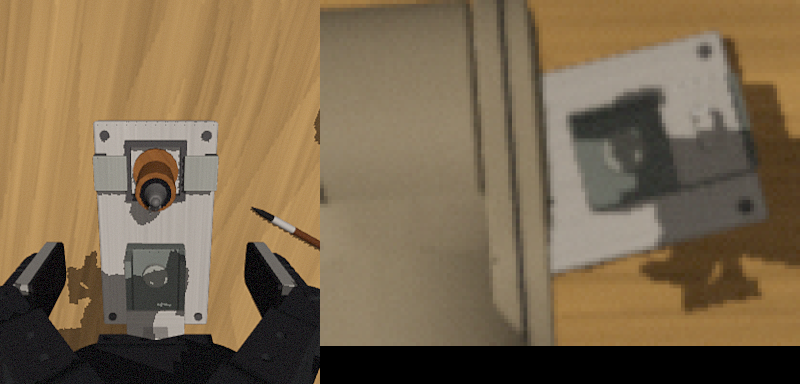

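The jaws are wide open, the button is in at (154,277), and the miniature's tip is at (155,200), within 3 px of the prediction. Descending to grasp.

Call:
step_arm:
  commands: [85,0,0.001,-0.06,0,0,0,85,0,0.001,-0.12,0,0,0,85,0,0.001,-0.17,0,0,0,85,0,0.001,-0.2,0,0,0,85,0,0.001,-0.219,0,0,0,85,0,0.001,-0.219,0,0,0,85,0,0.001,-0.219,0,0,0,60,0,0.001,-0.219,0,0,0,50,0,0.001,-0.219,0,0,0,45,0,0.001,-0.219,0,0,0]
  squeeze: 30

```text
clock: 19.0
position: [0.5506, 0.0311, 0.0692]
ee_rot: [0.622, 0.783, 0.0, 0.0]
ft_force: [-0.2, 0.4, 0.0]
grip_width: 0.529
grasp_force: 0.0
```

Call:
step_arm:
  commands: [40,0,0,0,0,0,0,38,0,0,0,0,0,0,36,0,0,0,0,0,0,34,0,0,0,0,0,0,30,0,0,0,0,0,0,25,0,0,0,0,0,0,25,0,0,0,0,0,0,25,0,0,0,0,0,0,25,0,0,0,0,0,0,25,0,0,0,0,0,0]
  squeeze: 30

```text
clock: 20.25
position: [0.5507, 0.0311, 0.0691]
ee_rot: [0.622, 0.783, 0.0, 0.0]
ft_force: [1.5, 1.1, 1.7]
grip_width: 0.392
grasp_force: 30.0
```

Call:
step_arm:
  commands: [25,0,0,0.008,0,0,0,25,0,0,0.016,0,0,0,25,0,0,0.03,0,0,0,25,0,0,0.05,0,0,0,25,0,0,0.08,0,0,0,25,0,0,0.12,0,0,0,25,0,0,0.16,0,0,0,25,0,0,0.2,0,0,0,25,0,0,0.2,0,0,0,25,0,0,0.2,0,0,0]
  squeeze: 35

```text
clock: 21.5
position: [0.5502, 0.0311, 0.1886]
ee_rot: [0.622, 0.783, -0.0, -0.0]
ft_force: [-0.9, 0.2, -2.3]
grip_width: 0.387
grasp_force: 34.9
```

Call:
step_arm:
  commands: [25,-0.002,-0.03,0,0,0,0,25,-0.005,-0.09,0,0,0,0,25,-0.009,-0.17,0,0,0,0,25,-0.014,-0.25,0,0,0,0,25,-0.018,-0.33,0,0,0,0,25,-0.023,-0.41,0,0,0,0,25,-0.027,-0.49,0,0,0,0,25,-0.031,-0.56,0,0,0,0,25,-0.033,-0.6,0,0,0,0,25,-0.034,-0.615,0,0,0,0]

```text
clock: 22.75
position: [0.5282, -0.3406, 0.1883]
ee_rot: [0.624, 0.782, -0.001, -0.0]
ft_force: [0.4, 0.8, -1.5]
grip_width: 0.392
grasp_force: 35.0
```

Call:
step_arm:
  commands: [25,0,0,-0.03,0,0,0,25,0,0,-0.07,0,0,0,25,0,0,-0.11,0,0,0,25,0,0,-0.15,0,0,0,25,0,0,-0.17,0,0,0,25,0,0,-0.185,0,0,0,25,0,0,-0.195,0,0,0,25,0,0,-0.2,0,0,0,25,0,0,-0.2,0,0,0,25,0,0,-0.2,0,0,0]

```text
clock: 24.0
position: [0.5303, -0.3381, 0.0694]
ee_rot: [0.622, 0.783, 0.0, 0.0]
ft_force: [-0.7, 0.4, -1.4]
grip_width: 0.391
grasp_force: 35.0
```

Run:
```python
from h import *
o=get_obs();im=camera("wrist")[:,:,::-1];s=camera("scene")[:,:,::-1];print(o["position"],o["ft_force"])
print("coaster",proj("wrist",[.53,-.338,.006],o))
cv2.imwrite("pics/w3.png",np.hstack([im[:,50:460],cv2.resize(s[130:258,50:180],(390,384),interpolation=3)]))
```

```text
[ 0.53030474 -0.33805707  0.06940976] [-0.66233281  0.36860342 -1.37827738]
coaster [253.84512644 204.45987065]
```

View pics/w3.png

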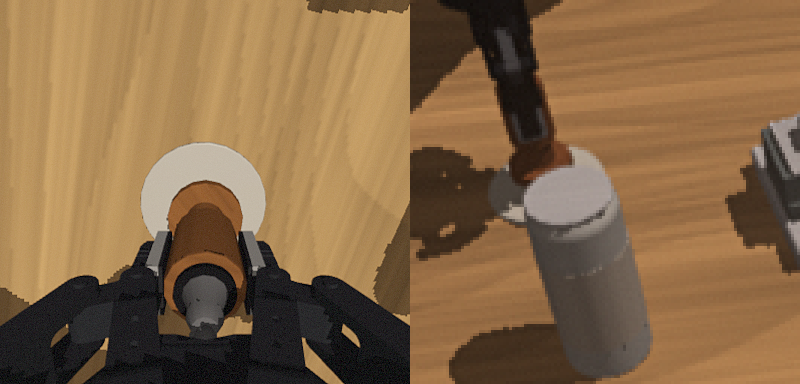

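The foot (columns 168–242) is centred on the coaster (141–266), and the coaster's centre matches the prediction. Lowering until it touches.

Call:
step_arm:
  commands: [25,0,0,-0.008,0,0,0,25,0,0,-0.014,0,0,0,25,0,0,-0.019,0,0,0,25,0,0,-0.022,0,0,0,25,0,0,-0.024,0,0,0,25,0,0,-0.0255,0,0,0,25,0,0,-0.0265,0,0,0,25,0,0,-0.0272,0,0,0,25,0,0,-0.0272,0,0,0,25,0,0,-0.0272,0,0,0]

```text
clock: 25.35
position: [0.5302, -0.338, 0.0531]
ee_rot: [0.622, 0.783, 0.0, 0.0]
ft_force: [-2.1, 1.0, 4.6]
grip_width: 0.389
grasp_force: 35.4
```

Call:
step_arm:
  commands: [34,0,0,0,0,0,0,35,0,0,0,0,0,0,36,0,0,0,0,0,0,38,0,0,0,0,0,0,42,0,0,0,0,0,0,50,0,0,0,0,0,0,60,0,0,0,0,0,0,70,0,0,0,0,0,0,70,0,0,0,0,0,0,70,0,0,0,0,0,0]
  squeeze: 20

```text
clock: 26.6
position: [0.5301, -0.3379, 0.0527]
ee_rot: [0.622, 0.783, 0.0, 0.0]
ft_force: [-0.2, 0.5, -0.7]
grip_width: 0.824
grasp_force: 0.0
```

Call:
step_arm:
  commands: [70,0,0,0.02,0,0,0,70,0,0,0.06,0,0,0,70,0,0,0.12,0,0,0,70,0,0,0.2,0,0,0,70,0,0,0.28,0,0,0,70,0,0,0.28,0,0,0,70,-0.1,0,0.28,0,0,0,70,-0.2,0,0.28,0,0,0,70,-0.2,0,0.28,0,0,0,70,-0.2,0,0.28,0,0,0]

```text
clock: 27.85
position: [0.4106, -0.3375, 0.221]
ee_rot: [0.622, 0.783, 0.001, 0.0]
ft_force: [-0.1, 0.2, 0.0]
grip_width: 0.82
grasp_force: 0.0
```

Run:
```python
from h import *
o=get_obs();im=camera("wrist")[:,:,::-1];s=camera("scene")[:,:,::-1];print(o["position"],o["ft_force"])
for z in(.006,.119):print(proj("wrist",[.53,-.338,z],o))
cv2.imwrite("pics/w4.png",np.hstack([cv2.resize(im,(400,300)),cv2.resize(s[100:300,50:317],(400,300),interpolation=3)]))
```

```text
[ 0.41057418 -0.33754533  0.22097471] [-0.05725817  0.23741414  0.02124787]
[350.11551333 185.3808401 ]
[389.73775169 220.11880547]
```

View pics/w4.png

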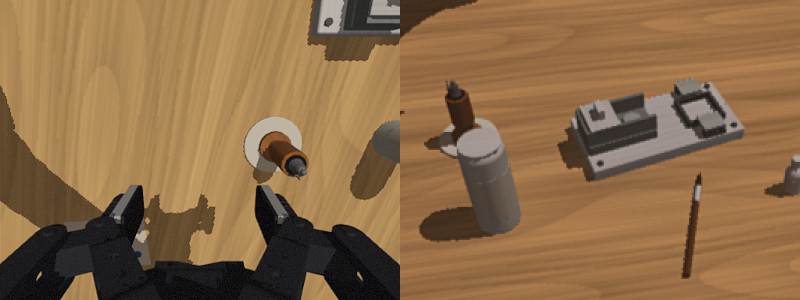

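The handle stands upright in the middle of the coaster at (273,145). The catch is aside, the jaws are open, and the can, brush and dropper are where they were. Handing in.

```bash
python3 -c "
from workcell import *
print(hand_in())"
```

```text
the job is handed in; nothing more can be done
None
```

I handed the job in at about 28 s of robot time: the catch is slid fully aside, the button is pressed fully in (27 N at most in the readings), and the handle stands upright and released mid-coaster; in the final picture the can, brush and dropper were where they began, while the jar was out of that view but never near the arm's low moves.

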